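# Hold a bearing ball in the air jet of the drying stand

### The arm

A 7-joint arm with a two-finger parallel gripper is mounted at the origin on a cart in front of the work surface, level with it; the furniture and walls round the work are solid. World frame = base frame: x ahead of the robot, y to its left, z up, the work surface at z = 0. Lengths are in m, angles in rad, forces in N, time in s.
With the tool pointing down it reaches from about 0.4 to 0.75 m from the base axis. Payload 19.5 kg.
Tool frame: the origin (TCP) lies on the mounting face of the last link; the fingertips stand 173 mm ahead of it and the grasp point (between the pads) lies 155 mm ahead of it; z points along the fingers, y is the line along which they close (so a half turn about z gives the same grasp; the last joint's range is limited). The gripper opens to 85 mm and grips with 20 to 120 N. Pads are 22 mm wide; open, the fingers measure 114 mm over their backs; the gripper's body (76 mm by 85 mm) begins 54 mm behind the grasp point. The pads swing forward as they close: fully open they stand 13 mm farther back than shut.
Start: joints at [1.19, 0.707, -0.028, 1.485, 0.022, 0.951, -0.075], TCP at [0.191, -0.542, 0.405] pointing down, gripper open.
Joint ranges: [-2.71, 2.71], [-0.32, 2.16], [-1.57, 1.52], [0, 2.45], [-1.46, 4.6], [0, 2.02], [-2.83, 2.83]. Speed limits (rad/s): [1.89, 1.89, 2.57, 2.57, 3.01, 3.01, 3.01].

### API

Orientations are given as a unit quaternion [w, x, y, z].
In Python, from workcell import status, camera, camera_info, order gives the robot as it stands.
- The arm moves only by the tool jog_arm, never from a script. Its argument "steps" is a list of rows, each an object with "claw": the finger opening in cm, from 0 to 8.54; "slide": the shift along the tool's x, y, z in cm, a list of three; "rotation": the turn, a rotation vector about the tool's x, y, z in rad, a list of three. A call has 1 to 20 rows; each row shifts and turns the commanded pose from where the row before left it, along the tool's axes as they then stand; what a row does not reach is not made up. A row lasts 1/8 s, in which the tool goes at most 62.5 mm and 10.7 degrees, less where a joint would pass 70% of its speed; a pose out of reach is approached as far as the arm can. A call is refused whole if a number of a shift passes 6.25 or a number of a turn 0.188, either way. A call with a gripper value outside its range is refused whole. The fingers move at their own pace and stop on an object; "grip_force" is the grip in N (left out, the last holds). Time passes only in rows, so rows that do not move let the fingers close. It gives the time, the measured TCP pose, the force, the opening and the grip force at its end, in the units of the state.
- status.get_state(): the state, without advancing time (a new reading comes with each control period).
- camera(name): name is "side" or "top"; returns (picture, depth): 400x640x3 uint8, red, green, blue; 400x640 float32, m along the optical axis (not along the pixel's ray), 0 where there is no reading.
- camera_info(name): a dict with "fx", "fy", "cx", "cy" (pixels), "distortion" ([k1, k2, p1, p2, k3] as OpenCV has them; the pictures are not rectified), "eye" and "orientation" of the camera in the world. Camera axes: x right, y up, looking along -z (the intrinsics and any distortion apply to the point x, -y, -z); pixel columns grow to the right and rows downward; lengths in m; the calibration is good to about 2 mm. A picture is of the moment at which its call begins. camera_info takes no time and is no camera call.
- order.hand_in(): hands the job in; it is judged then, once.
The state is a dict: "time_s": time; "joints": joint angles; "joint_vel": joint speeds; "joint_efforts": joint torques, N m; "tcp_pos": TCP position; "ee_rot": TCP orientation; "force": force on the tool from outside, world axes, zero at the start; "moment": the same for the moment, N m; "gripper_width": finger opening in m; "grip_force": force on a finger pad.
Only numpy, scipy, OpenCV 4.12 (cv2) and the standard library are available. Lean on these libraries where they do the work, as an engineer would, in place of code of your own. Each camera call takes 0.05 s, during which the arm holds its last target. There are 200 camera calls.

### The job

Set up the bearing ball for blow-drying. First turn the bar handle of the drying stand's air valve anticlockwise (seen from above) until it is half open, at 45 degrees between across the pipe (shut) and along the pipe (open). Then lift the tray by its upright grip, carry it so that the loose ball and roller stay in their shallow pockets, and finish still holding it level and still in the air with the ball straight in front of the nozzle mouth, at the height of the mouth and about 5 cm from it; the tray must not knock the stand, and the petri dish, beaker and specimen jar stay where they are.

Things in the scene. Friction and masses are not known exactly. Their poses are not given: they have to be found in the camera images.
- tray: Loose aluminium bearing tray, 0.26 kg: plate 130 mm along its x, 66 along y, 8.5 thick; black square grip 16 x 16 mm upright in the middle, top 72 mm above the underside. Two round pockets, 30 mm wide, 2.5 deep (floor 6 mm above the underside), 41 mm from the middle towards +x and -x: one holds the ball, the other the roller (varies). Origin: middle of the underside, on the table; z up.
- tray_grip (a point): Middle of the square grip's upper part, 58 mm above the tray's underside (14 mm below the grip's top): the place to hold it, fingers closing along the tray's x or y. Axes as the tray's.
- pocket_a (a point): Pocket towards the tray's +x: point on its axis 16 mm above the tray's underside (10 mm above the pocket floor). Axes as the tray's.
- pocket_b (a point): Pocket towards the tray's -x: likewise.
- ball_center (a point): Centre of the loose steel bearing ball, 22 mm in diameter, 44 g; at rest in its pocket it is 17 mm above the tray's underside. It can roll about 8 mm from the pocket's middle and climbs out if the tray tips over 35 degrees or is jerked.
- roller_center (a point): Centre of the loose steel bearing roller, an upright cylinder 20 mm in diameter and 16 mm high, standing in the other pocket.
- stand: Fixed drying stand: a grey base plate 80 mm (x) by 130 mm (y) with a brass and steel pipe along its y at 100 mm height; valve above the origin, nozzle at the -y end. 159 mm high over the valve handle. Origin: middle of the base plate's underside on the table; z up. It stands left of the microscope, nozzle roughly towards the robot.
- mouth (a point): Middle of the nozzle mouth, 90 mm from the stand's origin towards its -y and 100 mm above the table; the nozzle tip there is 9 mm in diameter. Axes as the stand's: the jet leaves level along -y. The ball belongs about 50 mm from here along -y.
- valve (a joint): Angle of the valve's bar handle (rad): 0 = shut, bar across the pipe (along the stand's x); 1.571 = fully open, bar along the pipe; stops at both. It grows anticlockwise seen from above. Half open is 0.785. Stiff enough (0.06 N m) to stay where it is left.
- valve_grip (a point): Middle of the valve's black bar handle, on its upright turning axis, 147 mm above the table. The bar is 56 mm long along this point's x, 10 mm thick along its y and 26 mm high (132 to 158 mm above the table); turns with the handle. The neck and valve body below it reach up to 122 mm.
- petri_dish: Bystander: petri dish 62 mm wide, 14 mm high, near the front edge of the table before the microscope. Origin: middle of its underside.
- beaker: Bystander: small glass beaker 44 mm wide, 57 mm high, behind the tray. Origin: middle of its underside.
- specimen_jar: Bystander: white specimen jar with lid, 50 mm wide, 58 mm high, to the right of the microscope. Origin: middle of its underside.

How it is judged:
On the way, in this order (a step that is already met when the one before it is completed fails the run):
1. the valve handle stands at half open, 45 degrees (within 9), while the tray is still on the table (value of joint valve between 0.628 and 0.942 rad and velocity of joint valve between -0.05 and 0.05 rad/s and contact force between the fingers and valve below 0.1 N and height (world z) of tray below 0.01 m), for 0.3 s.
2. the tray is lifted clear of the table (height (world z) of tray above 0.04 m and contact force between the fingers and tray above 1 N), for 0.2 s.
At the end, for the whole second after the job is handed in: The valve stands at 45 degrees (within 9); the fingers hold the tray in the air, level within 4.5 degrees, still, not touching the stand, ball and roller in their pockets, the ball's centre 28 to 75 mm in front of the nozzle mouth and within 20 mm of the jet's axis sideways and in height (value of joint valve between 0.628 and 0.942 rad and contact force between the fingers and tray above 1 N and height (world z) of tray above 0.05 m and contact force between tray and stand below 0.2 N and angle between tray's own z axis and vertical below 0.08 rad and linear speed of tray below 0.02 m/s and y of ball_center in the frame of mouth between -0.075 and -0.028 m and x of ball_center in the frame of mouth between -0.02 and 0.02 m and z of ball_center in the frame of mouth between -0.02 and 0.02 m and (distance between ball_center and pocket_a below 0.013 m or distance between ball_center and pocket_b below 0.013 m) and (distance between roller_center and pocket_a below 0.013 m or distance between roller_center and pocket_b below 0.013 m)); the arm keeps its last pose, push and grip.
It fails at once if the ball leaves its pocket (distance between ball_center and pocket_a above 0.016 m and distance between ball_center and pocket_b above 0.016 m).
It fails at once if the roller leaves its pocket (distance between roller_center and pocket_a above 0.016 m and distance between roller_center and pocket_b above 0.016 m).
It fails at once if the tray knocks the stand (contact force between tray and stand above 2 N).
It fails at once if a bystander is shoved more than 2 cm (distance of any of petri_dish, beaker, specimen_jar from where it was at the start of the episode above 0.02 m).
It also fails if it takes over 64 s, if anything falls off the work surface, if the arm or the gripper's body presses on something with over 40 N, if the wrist force passes 120 N, or if a joint passes its speed limit or range.

## Working session

There is one attempt and no reset: what is moved stays moved. The work goes in short steps, Python scripts to look and compute and a tool call to move; the robot and the scene stay as the last step left them, time stands still between calls to the robot, and variables do not carry over. Pictures are saved under pics/ and viewed, at most 10 in all, crops included, and the job is handed in when it is done.

Besides the shell and the picture viewer there is one more tool, called after "Emit:" as name(argument=value, ...) on one line, values as JSON. jog_arm: Moves the arm, as the interface text tells. Its arguments: {"type":"object","properties":{"steps":{"type":"array","items":{"type":"object","properties":{"claw":{"type":"number"},"slide":{"type":"array","items":{"type":"number"}},"rotation":{"type":"array","items":{"type":"number"}}}}},"grip_force":{"type":"number"}},"required":["steps"]}

```bash
ls; mkdir -p pics; cat > h.py <<'E'
import numpy as np, cv2
from workcell import status, camera, camera_info, order
from scipy.spatial.transform import Rotation as R
def rot(q): return R.from_quat([q[1],q[2],q[3],q[0]])
def cloud(name):
    img,d=camera(name); i=camera_info(name)
    K=np.array([[i['fx'],0,i['cx']],[0,i['fy'],i['cy']],[0,0,1]]); D=np.array(i['distortion'],float)
    v,u=np.mgrid[0:400,0:640]
    p=cv2.undistortPoints(np.stack([u,v],-1).reshape(-1,1,2).astype(float),K,D).reshape(400,640,2)
    c=np.stack([p[...,0]*d,-p[...,1]*d,-d],-1)
    w=rot(i['orientation']).apply(c.reshape(-1,3)).reshape(400,640,3)+np.array(i['eye'])
    w[d==0]=np.nan
    return img,w
def save(n,img): cv2.imwrite('pics/'+n,img[...,::-1])
E
python3 - <<'E'
from h import *
s=status.get_state(); print(s)
for n in ('top','side'):
    img,w=cloud(n); save(n+'0.png',img); np.savez(n+'0.npz',img=img,w=w); print(camera_info(n))
E
```

```text
pics
{'time_s': 0.0, 'joints': array([ 1.19031436,  0.70710859, -0.02761808,  1.484985  ,  0.02199168,
        0.95089072, -0.0755245 ]), 'joint_vel': array([-0.00014133,  0.00024272,  0.00124955, -0.00034307,  0.0003642 ,
       -0.0005128 , -0.00117934]), 'joint_efforts': array([-6.12283293e-04, -8.83213019e+01,  1.23440869e+00, -2.36164856e+01,
        1.68712798e-02,  6.59852361e-03, -2.10341145e-04]), 'tcp_pos': array([ 0.19107829, -0.54225051,  0.40422743]), 'ee_rot': array([-5.34508236e-04,  9.85689888e-01,  1.68567933e-01, -1.05193411e-04]), 'force': array([-0.40563134, -0.22376664,  0.64515335]), 'moment': array([0.02272804, 0.03927075, 0.00507175]), 'grip_force': 0.0, 'gripper_width': 0.08515617658583151}
{'fx': 396.81276027987127, 'fy': 396.81276027987127, 'cx': 314.9471070419326, 'cy': 201.32945550068868, 'distortion': array([-0.05624866,  0.        ,  0.        ,  0.        ,  0.        ]), 'eye': array([0.38693669, 0.19303339, 1.17934423]), 'orientation': array([-0.69744474, -0.04622297,  0.0644274 ,  0.71223829])}
{'fx': 403.6276066009306, 'fy': 403.6276066009306, 'cx': 321.80459727670325, 'cy': 206.0873319293588, 'distortion': array([0.02068661, 0.        , 0.        , 0.        , 0.        ]), 'eye': array([0.95927178, 0.31106072, 0.85147116]), 'orientation': array([0.55090486, 0.14867598, 0.21359645, 0.79295387])}
```

View pics/top0.png

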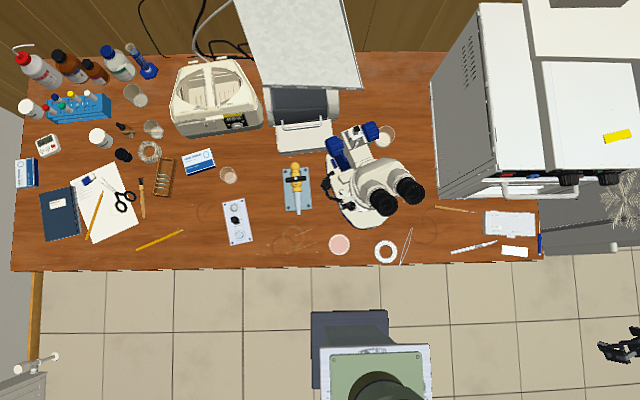

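View pics/side0.png

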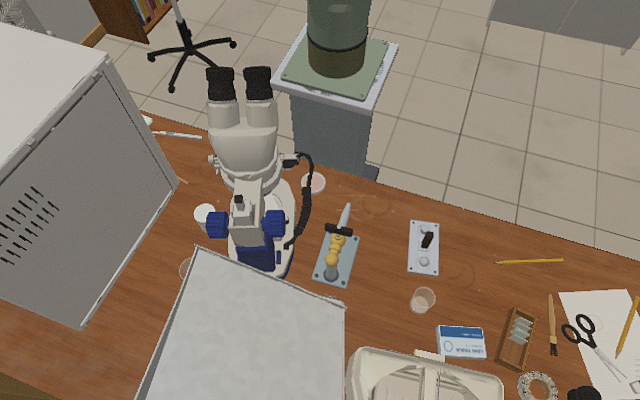

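The top view shows the tray at about (238,222) with its black grip in the middle, and the stand at about (295,188) with its nozzle pointing down towards the robot and the bar across it at (297,178). The beaker is at (228,175), the petri dish at (339,244) and the microscope on the right from (330,190). Next I measure these from depth.

```bash
python3 - <<'E'
from h import *
T=np.load('top0.npz');S=np.load('side0.npz')
def rect(p):
    r=cv2.minAreaRect((p[:,:2]*1000).astype(np.float32)); return np.round(r[0],1),np.round(r[1],1),round(r[2],1),np.round(cv2.boxPoints(r),0).tolist()
w=T['w'];print('tray px',w[222,238],w[205,236],'stand',w[178,297],w[205,293],w[195,296])
for nm,D in (('top',T),('side',S)):
    w=D['w'].reshape(-1,3); img=D['img'].reshape(-1,3).astype(int)
    z=w[:,2]
    c=np.array(T['w'][205,236][:2])
    tr=(np.abs(w[:,0]-T['w'][222,238][0])<.1)&(np.abs(w[:,1]-T['w'][222,238][1])<.07)
    m=tr&(z>.005)&(z<.035)&(img.min(1)>90); print(nm,'tray',m.sum(),rect(w[m]) if m.sum()>5 else '')
    m=tr&(z>.05)&(z<.09); print(' grip',m.sum(),w[m].mean(0),rect(w[m]) if m.sum()>3 else '')
    for lo,hi in((.013,.04),):
        m=tr&(z>lo)&(z<hi); print(' objs',m.sum()); 
    sp=T['w'][178,297]
    st=(np.abs(w[:,0]-sp[0])<.14)&(np.abs(w[:,1]-sp[1])<.07)
    m=st&(z>.145)&(z<.175); print(' handle',m.sum(),w[m].mean(0),rect(w[m]) if m.sum()>3 else '')
    dark=m&(img.max(1)<90); print(' handle dark',dark.sum(),w[dark].mean(0),rect(w[dark]) if dark.sum()>3 else '')
    m=st&(z>.085)&(z<.118); a=w[m]; print(' pipe',m.sum(),a.mean(0), rect(a) if m.sum()>3 else '')
    m=st&(z>.003)&(z<.02)&(img[:,2]>img[:,0]); print(' base',m.sum(),rect(w[m]) if m.sum()>3 else '')
crop=lambda im,a,b,c,d,k:cv2.resize(im[a:b,c:d],None,fx=k,fy=k,interpolation=cv2.INTER_CUBIC)
a=crop(T['img'],140,260,200,330,4)[:,:520];b=crop(S['img'],190,310,300,450,4)
k=np.zeros((1000,600,3),np.uint8);save('crop0.png',crop(T['img'],145,255,205,345,5));save('crop1.png',crop(S['img'],195,295,300,450,5))
E
```

```text
tray px [0.50991829 0.38320948 0.04660564] [0.56284012 0.3934373  0.02270003] stand [0.61029561 0.21051107 0.16111617] [0.56076217 0.22614592 0.01510956] [0.57417669 0.21487473 0.10937019]
top tray 942 (array([516.7, 392.5]), array([134.1,  68.8]), 12.0, [[444.0, 412.0], [458.0, 345.0], [589.0, 373.0], [575.0, 440.0]])
 grip 40 [0.51443876 0.39022791 0.0716705 ] (array([514.4, 390.8]), array([15.9, 13.7]), 89.7, [[507.0, 383.0], [521.0, 383.0], [521.0, 399.0], [508.0, 399.0]])
 objs 246
 handle 101 [0.60806525 0.21149761 0.15803293] (array([603. , 191.4]), array([101.6,  24.9]), 74.6, [[577.0, 146.0], [602.0, 139.0], [629.0, 237.0], [605.0, 244.0]])
 handle dark 82 [0.60892656 0.21261093 0.15733437] (array([607.1, 190.4]), array([98. , 17.5]), 83.8, [[593.0, 143.0], [611.0, 141.0], [621.0, 238.0], [604.0, 240.0]])
 pipe 339 [0.59767121 0.21514503 0.11052769] (array([596. , 216.1]), array([ 99.2, 117.2]), 54.8, [[520.0, 209.0], [615.0, 142.0], [673.0, 223.0], [577.0, 290.0]])
 base 661 (array([610.1, 215.1]), array([128.1,  77.6]), 3.7, [[544.0, 250.0], [549.0, 172.0], [677.0, 180.0],
[... 252 characters left out ...]
.0, 398.0], [515.0, 384.0], [530.0, 388.0], [526.0, 402.0]])
 objs 215
 handle 261 [0.61029581 0.19822372 0.15622597] (array([608.9, 191.4]), array([104.5,  23.4]), 76.4, [[585.0, 143.0], [608.0, 138.0], [633.0, 239.0], [610.0, 245.0]])
 handle dark 244 [0.61009119 0.19752482 0.15614539] (array([608.9, 191.4]), array([104.5,  23.4]), 76.4, [[585.0, 143.0], [608.0, 138.0], [633.0, 239.0], [610.0, 245.0]])
 pipe 585 [0.61719557 0.21537034 0.10782281] (array([603.4, 214. ]), array([106.3, 124.8]), 52.5, [[521.0, 210.0], [621.0, 134.0], [685.0, 218.0], [586.0, 294.0]])
 base 1178 (array([615. , 216.8]), array([128.1,  78. ]), 3.9, [[548.0, 251.0], [554.0, 174.0], [682.0, 182.0], [676.0, 260.0]])
```

View pics/crop0.png

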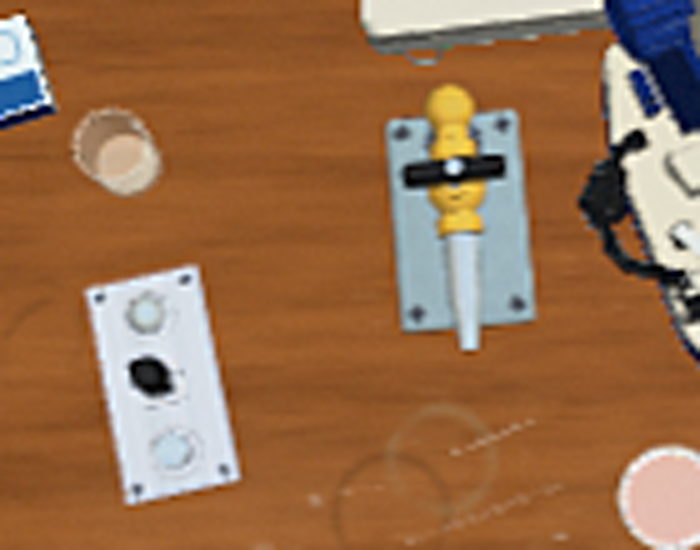

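View pics/crop1.png

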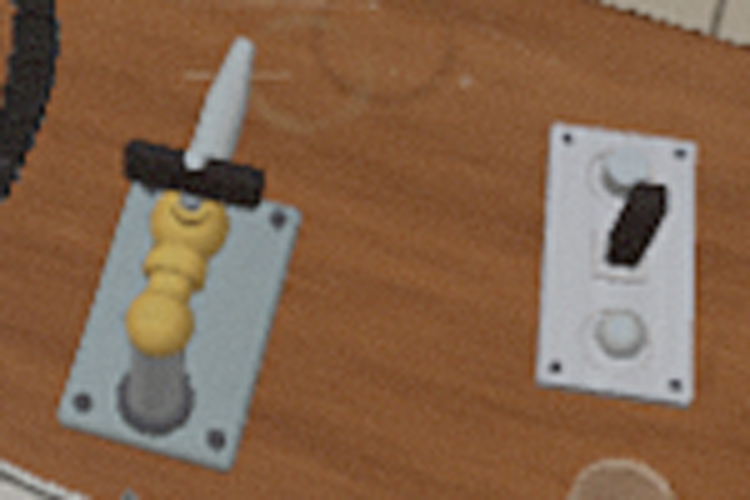

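The crops show the tray with its grip in the middle and a round part in each pocket. The bar lies across the pipe, so the valve is shut. Now I find which part is the ball (top at 28 mm) and which the roller (22 mm), and refine the bar angle, mouth and bystanders.

```bash
python3 - <<'E'
from h import *
np.set_printoptions(precision=4,suppress=True)
T=np.load('top0.npz');S=np.load('side0.npz')
c=np.array([.5177,.3933]);th=np.radians(11.9);ux=np.array([np.cos(th),np.sin(th)])
for nm,D in (('top',T),('side',S)):
    w=D['w'].reshape(-1,3); img=D['img'].reshape(-1,3).astype(int);z=w[:,2]
    for lab,s in(('far',1),('near',-1)):
        q=c+s*.041*ux; d=np.hypot(*(w[:,:2]-q).T); m=(d<.018)
        zz=np.sort(z[m]); hi=m&(z>.0135)
        print(nm,lab,m.sum(),'top z',zz[-8:],'cent',w[hi].mean(0),hi.sum(),'n>.0235',(z[m]>.0235).sum(),'19-23',((z[m]>.019)&(z[m]<.0235)).sum())
    b=(np.hypot(w[:,0]-.61,w[:,1]-.215)<.034)&(z>.135)&(img.max(1)<80)
    r=cv2.minAreaRect((w[b][:,:2]*1000).astype(np.float32)); 
    bt=b&(z>.15); u,s,vt=np.linalg.svd(w[bt][:,:2]-w[bt][:,:2].mean(0)); print(nm,'bar',r,bt.sum(),w[bt].mean(0),np.degrees(np.arctan2(vt[0,1],vt[0,0])))
    p=(np.abs(w[:,1]-.213)<.02)&(w[:,0]>.49)&(w[:,0]<.58)&(z>.085)&(z<.115)
    a=w[p]; o=np.argsort(a[:,0]); print(nm,'nozzle',p.sum(),a[o[:5]].tolist(), 'fit',np.polyfit(a[:,0],a[:,1],1))
    t=(np.hypot(w[:,0]-.5,w[:,1]-.3)<.03); print('table z',np.nanmedian(z[t]), 'plate z',np.nanmedian(z[(np.hypot(w[:,0]-.56,w[:,1]-.235)<.01)]), 'tray z',np.nanmedian(z[np.hypot(*(w[:,:2]-(c+.055*ux)).T)<.006]))
    g=(np.hypot(*(w[:,:2]-c).T)<.03)&(z>.069)&(z<.09); print('griptop',g.sum(),w[g].mean(0))
    bk=(w[:,0]>.55)&(w[:,0]<.72)&(w[:,1]>.36)&(w[:,1]<.5)&(z>.03); print('beaker?',w[bk].mean(0),w[bk].min(0),w[bk].max(0))
    mi=(w[:,0]>.4)&(w[:,0]<.8)&(w[:,1]>.0)&(w[:,1]<.17)&(z>.1); print('mic',np.nanmax(w[mi][:,1]),np.nanmax(z[mi]))
    for lo,hi in((.02,.1),(.1,.2),(.2,.3),(.3,.45)):
        mm=mi&(z>lo)&(z<hi); k=np.argmax(np.where(mm,w[:,1],-9)); print('  ',lo,w[k])
E
```

```text
top far 113 top z [0.0295 0.0299 0.0301 0.0312 0.0315 0.0317 0.0328 0.0332] cent [0.5558 0.3995 0.0251] 49 n>.0235 36 19-23 8
top near 116 top z [0.0254 0.0259 0.0264 0.0267 0.0272 0.029  0.0294 0.0308] cent [0.4753 0.3836 0.0229] 42 n>.0235 19 19-23 18
top bar ((610.8365478515625, 214.6986541748047), (10.537697792053223, 50.85045623779297), 5.085046291351318) 70 [0.6094 0.2149 0.1585] -83.73426067097715
top nozzle 122 [[0.5219064207864501, 0.21028176449471783, 0.10796718715914277], [0.5220671106259197, 0.20758848897755314, 0.10626597665592241], [0.5221443890606148, 0.2130251565179222, 0.10650355901742325], [0.524443045398065, 0.20750386601539958, 0.10912804413094235], [0.5248191275664628, 0.21025864395824345, 0.1066173227184899]] fit [0.0629 0.1774]
table z 0.002211642185971918 plate z 0.014919038001246943 tray z 0.011027894750978207
griptop 33 [0.5148 0.3914 0.0739]
beaker? [0.6504 0.4213 0.0465] [0.5526 0.3921 0.03  ] [0.7143 0.4971 0.0639]
mic 0.16982089829466784 0.4075315677403176
   0.02 [1.0646 0.964  0.2924]
   0.1 [0.5861 0.1511 0.1699]
   0.2 [0.5815 0.1475 0.2059]
   0.3 [
[... 452 characters left out ...]
.524415828566758, 0.20760222073441476, 0.10157899643641621], [0.525138452575713, 0.2145949396015802, 0.10262221558342088], [0.5257597302518668, 0.21011301005158836, 0.10518919644467195], [0.5260676950365706, 0.2126187796572444, 0.10293003529511946], [0.5264293971631928, 0.21514410931536032, 0.10075524998836571]] fit [0.0721 0.1732]
table z -0.00011573680237164652 plate z 0.012413064470239987 tray z 0.008934722125624073
griptop 45 [0.5205 0.3935 0.0714]
beaker? [0.6507 0.4171 0.0472] [0.6303 0.3947 0.0301] [0.6739 0.4389 0.0603]
mic 0.16999113184460365 0.4050819608547411
   0.02 [ 0.4753 -0.5382  0.3607]
   0.1 [0.5902 0.1514 0.1688]
   0.2 [0.5853 0.1483 0.204 ]
   0.3 [0.7984 0.17   0.3044]
```

```bash
python3 - <<'E'
from h import *
np.set_printoptions(precision=3,suppress=True)
T=np.load('top0.npz');S=np.load('side0.npz')
w=np.concatenate([T['w'].reshape(-1,3),S['w'].reshape(-1,3)])
v=np.array([.613,.2165]); d=np.hypot(*(w[:,:2]-v).T)
for lo,hi in((.165,.2),(.2,.25),(.25,.3),(.3,.35),(.35,.45),(.45,.7)):
    m=(w[:,2]>lo)&(w[:,2]<hi)&(d<.5); i=np.argsort(np.where(m,d,9))[:3]; print(lo,d[i],w[i].round(3).tolist())
    e=v/np.hypot(*v); n=np.array([-e[1],e[0]]); al=w[:,:2]@e; la=w[:,:2]@n
    m=m&(al>.15)&(al<.65)
    for s in(1,-1):
        k=np.argmin(np.where(m&(la*s>0),la*s,9)); print('   corridor',s,la[k],w[k])
E
```

```text
0.165 [0.069 0.07  0.07 ] [[0.59, 0.151, 0.169], [0.589, 0.151, 0.178], [0.588, 0.151, 0.169]]
   corridor 1 0.5544472212111563 [1.065 0.964 0.292]
   corridor -1 -0.05271554819597643 [0.586 0.151 0.17 ]
0.2 [0.074 0.074 0.075] [[0.585, 0.148, 0.204], [0.587, 0.147, 0.206], [0.586, 0.147, 0.207]]
   corridor 1 0.5544472212111563 [1.065 0.964 0.292]
   corridor -1 -0.04771177654858756 [0.548 0.143 0.25 ]
0.25 [0.096 0.101 0.102] [[0.558, 0.138, 0.251], [0.548, 0.139, 0.251], [0.548, 0.138, 0.253]]
   corridor 1 0.5544472212111563 [1.065 0.964 0.292]
   corridor -1 -0.05108491342445755 [0.545 0.138 0.252]
0.3 [0.139 0.14  0.14 ] [[0.591, 0.079, 0.305], [0.588, 0.079, 0.307], [0.585, 0.08, 0.304]]
   corridor 1 0.5544472212111563 [1.065 0.964 0.292]
   corridor -1 -0.110007206370363 [0.537 0.073 0.318]
0.35 [0.168 0.168 0.169] [[0.542, 0.064, 0.351], [0.544, 0.063, 0.352], [0.545, 0.062, 0.352]]
   corridor 1 0.5544472212111563 [1.065 0.964 0.292]
   corridor -1 -0.112274221473699 [0.518 0.064 0.352]
0.45 [0.411 0.412 0.412] [[0.707, -0.184, 0.602], [0.71, -0.184, 0.605], [0.708, -0.185, 0.598]]
   corridor 1 0.5544472212111563 [1.065 0.964 0.292]
   corridor -1 -0.36746084438663557 [ 0.529 -0.203  0.585]
```

```bash
cat >> h.py <<'E'
def pose(): 
    s=status.get_state(); return np.array(s['tcp_pos']),rot(s['ee_rot'])
def tool(yaw):
    "tool down, tool y axis at world angle yaw (deg)"
    a=np.radians(yaw); y=np.array([np.cos(a),np.sin(a),0]); z=np.array([0,0,-1.]); return R.from_matrix(np.stack([np.cross(y,z),y,z],1))
def plan(p,r,goal,rg,n,dec=1):
    "slide (cm) and turn (rad) per row, in rounded tool axes"
    goal=np.array(goal,float); p0=p.copy(); r0=r; dv=(r0.inv()*rg).as_rotvec()
    for k in range(1,n+1):
        t=k/n; s=np.round(r.inv().apply(p0+t*(goal-p0)-p)*100,dec); v=np.round((r.inv()*(r0*R.from_rotvec(t*dv))).as_rotvec(),3)
        print(s.tolist(),v.tolist()); p=p+r.apply(s/100); r=r*R.from_rotvec(v)
    return p,r
E
python3 - <<'E'
from h import *
T=np.load('top0.npz');S=np.load('side0.npz')
w=np.concatenate([T['w'].reshape(-1,3),S['w'].reshape(-1,3)])
m=(w[:,0]>.25)&(w[:,0]<.75)&(w[:,1]>-.45)&(w[:,1]<.17)&(w[:,2]>.05)
print('max z',np.nanmax(w[m][:,2]),'min x z>.2',w[m&(w[:,2]>.2)][:,0].min())
p,r=pose(); p=p+[0,0,.22]
plan(p,r,[.613,.2165,.625],tool(3.8),20)
E
```

```text
max z 0.6119732981462402 min x z>.2 0.4793404917420084
[3.3, -2.9, -0.0] [-0.0, -0.0, -0.065]
[3.4, -2.6, -0.0] [-0.0, -0.0, -0.065]
[3.6, -2.5, -0.0] [-0.0, -0.0, -0.065]
[3.7, -2.2, -0.0] [-0.0, -0.0, -0.065]
[3.9, -1.9, -0.0] [-0.0, -0.0, -0.065]
[4.0, -1.7, -0.0] [-0.0, -0.0, -0.064]
[4.1, -1.4, -0.0] [-0.0, -0.0, -0.065]
[4.2, -1.2, -0.0] [-0.0, -0.0, -0.065]
[4.2, -0.9, -0.0] [-0.0, -0.0, -0.065]
[4.3, -0.6, -0.0] [-0.0, -0.0, -0.065]
[4.4, -0.3, -0.0] [-0.0, -0.0, -0.065]
[4.3, -0.1, -0.0] [-0.0, -0.0, -0.065]
[4.3, 0.3, -0.0] [-0.0, -0.001, -0.065]
[4.3, 0.5, -0.0] [-0.0, 0.0, -0.065]
[4.3, 0.8, -0.0] [-0.0, 0.0, -0.065]
[4.2, 1.1, -0.0] [-0.001, 0.0, -0.065]
[4.1, 1.3, -0.0] [0.0, 0.0, -0.065]
[4.1, 1.6, -0.0] [0.0, 0.0, -0.064]
[3.9, 1.9, -0.0] [0.0, 0.0, -0.065]
[3.8, 2.1, -0.0] [0.0, 0.0, -0.065]
```

Emit:
jog_arm(steps=[{"slide": [0,0,-5.5],"claw": 8.5},{"slide": [0,0,-5.5]},{"slide": [0,0,-5.5]},{"slide": [0,0,-5.5]},{"slide": [0,0,0]},{"slide": [0,0,0]}])

```text
schema error: expected keys claw, slide, rotation
```

Emit:
jog_arm(steps=[{"slide": [0,0,-5.5],"rotation": [0,0,0],"claw": 8.5},{"slide": [0,0,-5.5],"rotation": [0,0,0],"claw": 8.5},{"slide": [0,0,-5.5],"rotation": [0,0,0],"claw": 8.5},{"slide": [0,0,-5.5],"rotation": [0,0,0],"claw": 8.5},{"slide": [0,0,0],"rotation": [0,0,0],"claw": 8.5}])

```text
time_s: 0.72
tcp_pos: [0.1909, -0.542, 0.6277]
ee_rot: [0.002, 0.986, 0.169, 0.001]
force: [-0.1, 1.4, -1.8]
gripper_width: 0.085
grip_force: 0.0
```

Emit:
jog_arm(steps=[{"slide": [3.3,-2.9,0],"rotation": [0,0,-0.065],"claw": 8.5},{"slide": [3.4,-2.6,0],"rotation": [0,0,-0.065],"claw": 8.5},{"slide": [3.6,-2.5,0],"rotation": [0,0,-0.065],"claw": 8.5},{"slide": [3.7,-2.2,0],"rotation": [0,0,-0.065],"claw": 8.5},{"slide": [3.9,-1.9,0],"rotation": [0,0,-0.065],"claw": 8.5},{"slide": [4.0,-1.7,0],"rotation": [0,0,-0.065],"claw": 8.5},{"slide": [4.1,-1.4,0],"rotation": [0,0,-0.065],"claw": 8.5},{"slide": [4.2,-1.2,0],"rotation": [0,0,-0.065],"claw": 8.5},{"slide": [4.2,-0.9,0],"rotation": [0,0,-0.065],"claw": 8.5},{"slide": [4.3,-0.6,0],"rotation": [0,0,-0.065],"claw": 8.5},{"slide": [4.4,-0.3,0],"rotation": [0,0,-0.065],"claw": 8.5},{"slide": [4.3,-0.1,0],"rotation": [0,0,-0.065],"claw": 8.5},{"slide": [4.3,0.3,0],"rotation": [0,0,-0.065],"claw": 8.5},{"slide": [4.3,0.5,0],"rotation": [0,0,-0.065],"claw": 8.5},{"slide": [4.3,0.8,0],"rotation": [0,0,-0.065],"claw": 7},{"slide": [4.2,1.1,0],"rotation": [0,0,-0.065],"claw": 6},{"slide": [4.1,1.3,0],"rotation": [0,0,-0.065],"claw": 5},{"slide": [4.1,1.6,0],"rotation": [0,0,-0.065],"claw": 4},{"slide": [3.9,1.9,0],"rotation": [0,0,-0.065],"claw": 4},{"slide": [3.8,2.1,0],"rotation": [0,0,-0.065],"claw": 4}])

```text
time_s: 3.22
tcp_pos: [0.6125, 0.2169, 0.624]
ee_rot: [-0.0, 0.683, 0.731, -0.001]
force: [0.2, -0.2, 1.3]
gripper_width: 0.04
grip_force: 0.0
```

Emit:
jog_arm(steps=[{"slide": [0,0,5],"rotation": [0,0,0],"claw": 4},{"slide": [0,0,5],"rotation": [0,0,0],"claw": 4},{"slide": [0,0,5],"rotation": [0,0,0],"claw": 4},{"slide": [0,0,5],"rotation": [0,0,0],"claw": 4},{"slide": [0,0,4],"rotation": [0,0,0],"claw": 4},{"slide": [0,0,3],"rotation": [0,0,0],"claw": 4},{"slide": [0,0,2],"rotation": [0,0,0],"claw": 4},{"slide": [0,0,2],"rotation": [0,0,0],"claw": 4},{"slide": [0,0,1],"rotation": [0,0,0],"claw": 4},{"slide": [0,0,0],"rotation": [0,0,0],"claw": 4},{"slide": [0,0,0],"rotation": [0,0,0],"claw": 4}])

```text
time_s: 4.6
tcp_pos: [0.6124, 0.2158, 0.3087]
ee_rot: [0.0, 0.683, 0.73, 0.0]
force: [-0.5, 0.1, 0.5]
gripper_width: 0.0402
grip_force: 0.0
```

```bash
python3 - <<'E'
from h import *
img,w=cloud('side'); save('v1.png',cv2.resize(img[120:300,260:460],None,fx=3,fy=3,interpolation=cv2.INTER_CUBIC)); print(pose()[0])
E
```

```text
[0.61244724 0.21580475 0.30875761]
```

View pics/v1.png

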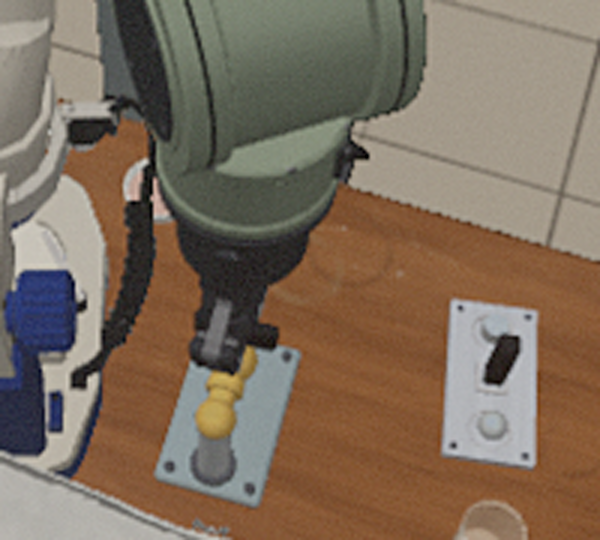

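The fingers straddle the bar at about (240,335), with nothing touching. Now I close and turn.

Emit:
jog_arm(grip_force=30, steps=[{"slide": [0,0,0.3],"rotation": [0,0,0],"claw": 0.5},{"slide": [0,0,0],"rotation": [0,0,0],"claw": 0.5},{"slide": [0,0,0],"rotation": [0,0,0],"claw": 0.5},{"slide": [0,0,0],"rotation": [0,0,0],"claw": 0.5},{"slide": [0,0,0],"rotation": [0,0,0],"claw": 0.5},{"slide": [0,0,0],"rotation": [0,0,0],"claw": 0.5}])

```text
time_s: 5.4
tcp_pos: [0.6126, 0.2156, 0.3051]
ee_rot: [0.0, 0.683, 0.73, 0.0]
force: [6.4, 0.1, -4.1]
gripper_width: 0.0095
grip_force: 32.1
```

Emit:
jog_arm(steps=[{"slide": [0,0,0],"rotation": [0,0,-0.07],"claw": 0.5},{"slide": [0,0,0],"rotation": [0,0,-0.08],"claw": 0.5},{"slide": [0,0,0],"rotation": [0,0,-0.08],"claw": 0.5},{"slide": [0,0,0],"rotation": [0,0,-0.08],"claw": 0.5},{"slide": [0,0,0],"rotation": [0,0,-0.08],"claw": 0.5},{"slide": [0,0,0],"rotation": [0,0,-0.08],"claw": 0.5},{"slide": [0,0,0],"rotation": [0,0,-0.08],"claw": 0.5},{"slide": [0,0,0],"rotation": [0,0,-0.08],"claw": 0.5},{"slide": [0,0,0],"rotation": [0,0,-0.08],"claw": 0.5},{"slide": [0,0,0],"rotation": [0,0,-0.08],"claw": 0.5},{"slide": [0,0,0],"rotation": [0,0,0],"claw": 0.5},{"slide": [0,0,0],"rotation": [0,0,0],"claw": 0.5}])

```text
time_s: 6.9
tcp_pos: [0.613, 0.2157, 0.3051]
ee_rot: [0.001, 0.35, 0.937, 0.001]
force: [11.7, 3.6, -7.2]
gripper_width: 0.0095
grip_force: 31.6
```

Emit:
jog_arm(steps=[{"slide": [0,0,0],"rotation": [0,0,0],"claw": 4},{"slide": [0,0,0],"rotation": [0,0,0],"claw": 4},{"slide": [0,0,0],"rotation": [0,0,0],"claw": 4},{"slide": [0,0,0],"rotation": [0,0,0],"claw": 4},{"slide": [0,0,-1.5],"rotation": [0,0,0],"claw": 4},{"slide": [0,0,-4],"rotation": [0,0,0],"claw": 4},{"slide": [0,0,-5],"rotation": [0,0,0],"claw": 4},{"slide": [0,0,-5],"rotation": [0,0,0],"claw": 4},{"slide": [0,0,-3],"rotation": [0,0,0],"claw": 5}])

```text
time_s: 8.02
tcp_pos: [0.6118, 0.2158, 0.4937]
ee_rot: [0.001, 0.35, 0.937, 0.001]
force: [-0.0, -0.7, -0.3]
gripper_width: 0.0498
grip_force: 0.0
```

```bash
python3 - <<'E'
from h import *
p,r=pose(); print(p)
img,w=cloud('side')
a=w.reshape(-1,3);im=img.reshape(-1,3).astype(int)
b=(np.hypot(a[:,0]-.613,a[:,1]-.2165)<.034)&(a[:,2]>.14)&(a[:,2]<.17)&(im.max(1)<80)
bt=b&(a[:,2]>.15)
print(bt.sum(),a[bt].mean(0)); q=a[bt][:,:2]; u,s,vt=np.linalg.svd(q-q.mean(0)); print(np.degrees(np.arctan2(vt[0,1],vt[0,0]))%180,cv2.minAreaRect((q*1000).astype(np.float32)))
save('v2.png',cv2.resize(img[180:300,280:460],None,fx=4,fy=4,interpolation=cv2.INTER_CUBIC))
# to above tray, yaw 11.9 : tcp z .37
plan(p,r,[.5177,.3933,.42],tool(11.9),8)
E
```

```text
[0.61177371 0.21576286 0.49374629]
131 [0.61682699 0.21698074 0.15622301]
138.59475351219828 ((615.460205078125, 216.7041778564453), (9.966812133789062, 53.2645149230957), 49.14588928222656)
[2.3, 0.9, 0.9] [0.0, 0.0, 0.081]
[2.5, 0.7, 0.9] [0.001, -0.0, 0.081]
[2.4, 0.5, 1.0] [0.0, 0.0, 0.081]
[2.5, 0.3, 0.9] [0.001, -0.0, 0.081]
[2.5, 0.2, 0.9] [-0.0, 0.0, 0.081]
[2.5, -0.1, 0.9] [0.0, 0.0, 0.081]
[2.5, -0.3, 1.0] [0.001, 0.0, 0.082]
[2.5, -0.5, 0.9] [0.0, 0.0, 0.081]
```

View pics/v2.png

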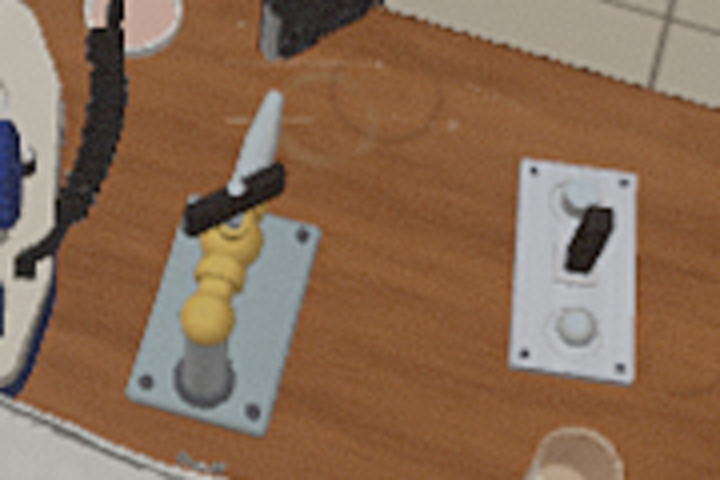

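The bar now measures 138.6° against 93.8° shut, so it is about 45° open and clear of the gripper. Next is moving over the tray.

Emit:
jog_arm(steps=[{"slide": [2.3,0.9,0.9],"rotation": [0,0,0.081],"claw": 5},{"slide": [2.5,0.7,0.9],"rotation": [0,0,0.081],"claw": 5},{"slide": [2.4,0.5,1.0],"rotation": [0,0,0.081],"claw": 5},{"slide": [2.5,0.3,0.9],"rotation": [0,0,0.081],"claw": 5},{"slide": [2.5,0.2,0.9],"rotation": [0,0,0.081],"claw": 5},{"slide": [2.5,-0.1,0.9],"rotation": [0,0,0.081],"claw": 5},{"slide": [2.5,-0.3,1.0],"rotation": [0,0,0.081],"claw": 5},{"slide": [2.5,-0.5,0.9],"rotation": [0,0,0.081],"claw": 5},{"slide": [0,0,0],"rotation": [0,0,0],"claw": 5},{"slide": [0,0,0],"rotation": [0,0,0],"claw": 5}])

```text
time_s: 9.32
tcp_pos: [0.5187, 0.3932, 0.4167]
ee_rot: [0.0, 0.63, 0.777, 0.0]
force: [0.5, 0.8, 0.0]
gripper_width: 0.05
grip_force: 0.0
```

```bash
python3 - <<'E'
from h import *
p,r=pose(); print(p, r.as_matrix()); plan(p,r,[.518,.393,.213],tool(11.9),7,2)
E
```

```text
[0.51866285 0.39316448 0.4166571 ] [[-2.07141953e-01  9.78310498e-01  8.83682837e-04]
 [ 9.78310869e-01  2.07142079e-01 -5.19262483e-05]
 [-2.33847894e-04  8.53760420e-04 -9.99999608e-01]]
[0.0, -0.01, 2.91] [0.0, 0.0, 0.0]
[0.0, -0.01, 2.91] [0.0, 0.0, 0.0]
[0.0, -0.02, 2.91] [0.0, 0.0, 0.0]
[0.0, -0.01, 2.91] [0.0, 0.0, 0.001]
[0.0, -0.01, 2.91] [0.001, 0.0, -0.0]
[0.0, -0.01, 2.91] [-0.0, 0.0, -0.0]
[0.0, -0.01, 2.91] [-0.0, 0.0, -0.0]
```

Emit:
jog_arm(grip_force=50, steps=[{"slide": [0,0,4],"rotation": [0,0,0],"claw": 5},{"slide": [0,0,4],"rotation": [0,0,0],"claw": 5},{"slide": [0,0,4],"rotation": [0,0,0],"claw": 5},{"slide": [0,0,3.4],"rotation": [0,0,0],"claw": 5},{"slide": [0,0,3],"rotation": [0,0,0],"claw": 4.5},{"slide": [0,0,2],"rotation": [0,0,0],"claw": 4},{"slide": [0,0,0],"rotation": [0,0,0],"claw": 3},{"slide": [0,0,0],"rotation": [0,0,0],"claw": 2.6},{"slide": [0,0,0],"rotation": [0,0,0],"claw": 2.3},{"slide": [0,0,0],"rotation": [0,0,0],"claw": 2.1},{"slide": [0,0,0],"rotation": [0,0,0],"claw": 1.9},{"slide": [0,0,0],"rotation": [0,0,0],"claw": 1.8},{"slide": [0,0,0],"rotation": [0,0,0],"claw": 1.7},{"slide": [0,0,0],"rotation": [0,0,0],"claw": 1.6},{"slide": [0,0,0],"rotation": [0,0,0],"claw": 1.4},{"slide": [0,0,0],"rotation": [0,0,0],"claw": 1.2},{"slide": [0,0,0],"rotation": [0,0,0],"claw": 1},{"slide": [0,0,0],"rotation": [0,0,0],"claw": 1}])

```text
time_s: 11.58
tcp_pos: [0.5184, 0.3936, 0.2121]
ee_rot: [0.0, 0.63, 0.777, -0.0]
force: [-3.1, -0.9, 5.2]
gripper_width: 0.0155
grip_force: 49.6
```

Emit:
jog_arm(steps=[{"slide": [0,0,-0.2],"rotation": [0,0,0],"claw": 1},{"slide": [0,0,-0.4],"rotation": [0,0,0],"claw": 1},{"slide": [0,0,-0.6],"rotation": [0,0,0],"claw": 1},{"slide": [0,0,-0.8],"rotation": [0,0,0],"claw": 1},{"slide": [0,0,-0.8],"rotation": [0,0,0],"claw": 1},{"slide": [0,0,-0.8],"rotation": [0,0,0],"claw": 1},{"slide": [0,0,-0.8],"rotation": [0,0,0],"claw": 1},{"slide": [0,0,-0.8],"rotation": [0,0,0],"claw": 1},{"slide": [0,0,-0.8],"rotation": [0,0,0],"claw": 1},{"slide": [0,0,-0.8],"rotation": [0,0,0],"claw": 1},{"slide": [0,0,-0.6],"rotation": [0,0,0],"claw": 1},{"slide": [0,0,-0.4],"rotation": [0,0,0],"claw": 1},{"slide": [0,0,-0.3],"rotation": [0,0,0],"claw": 1},{"slide": [0,0,-0.2],"rotation": [0,0,0],"claw": 1},{"slide": [0,0,0],"rotation": [0,0,0],"claw": 1},{"slide": [0,0,0],"rotation": [0,0,0],"claw": 1},{"slide": [0,0,0],"rotation": [0,0,0],"claw": 1}])

```text
time_s: 13.7
tcp_pos: [0.5185, 0.3935, 0.2949]
ee_rot: [0.0, 0.63, 0.777, -0.0]
force: [-0.1, -0.1, -2.5]
gripper_width: 0.0154
grip_force: 48.8
```

```bash
python3 - <<'E'
from h import *
p,r=pose(); print(p,status.get_state()['gripper_width'])
img,w=cloud('side'); save('v3.png',cv2.resize(img[130:300,300:500],None,fx=3,fy=3,interpolation=cv2.INTER_CUBIC)); np.savez('s3.npz',img=img,w=w)
th=np.radians(11.9);e=np.array([np.cos(th),np.sin(th)]);n=np.array([-e[1],e[0]])
a=w.reshape(-1,3); im=img.reshape(-1,3).astype(int); al=(a[:,:2]-p[:2])@e; la=(a[:,:2]-p[:2])@n
m=(np.abs(al)<.07)&(np.abs(la)<.04)&(a[:,2]>.078)&(a[:,2]<.105)&(im.min(1)>120)
q=m&(np.hypot(np.abs(al)-.041,la)>.017)
A=np.c_[al[q],la[q],np.ones(q.sum())]; c,res,_,_=np.linalg.lstsq(A,a[q,2],rcond=None); print(q.sum(),'tilt deg',np.degrees(c[:2]),'top z',c[2])
E
```

```text
[0.51845055 0.39354908 0.29486202] 0.015362793159017046
1065 tilt deg [-0.00347542  0.19822888] top z 0.09169283644305051
```

View pics/v3.png

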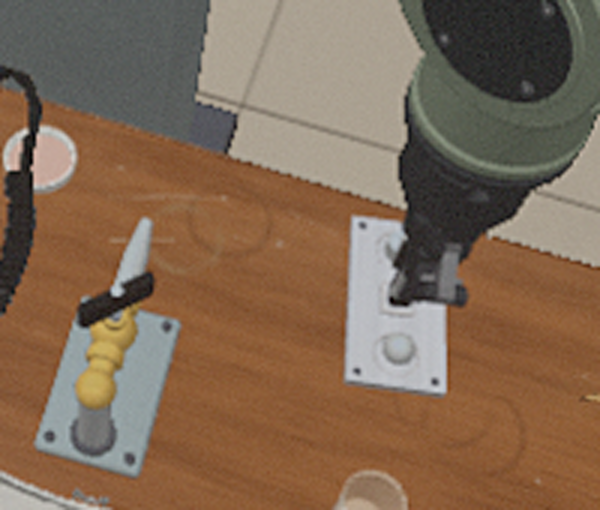

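The tray hangs level (0.2°) with its underside at 83 mm, and the ball is seated in the far pocket at (398,348). Now I plan the carry: back first, then sideways with a small turn.

```bash
cat >> h.py <<'E'
def splan(p,r,goal,rg,n,ramp=5,dec=2):
    v=np.minimum(np.minimum(np.arange(1,n+1),np.arange(n,0,-1)),ramp); f=np.cumsum(v)/v.sum()
    p0=p.copy(); r0=r; goal=np.array(goal); dv=(r0.inv()*rg).as_rotvec()
    for t in f:
        s=np.round(r.inv().apply(p0+t*(goal-p0)-p)*100,dec); u=np.round((r.inv()*(r0*R.from_rotvec(t*dv))).as_rotvec(),3)
        print(s.tolist(),u.tolist()); p=p+r.apply(s/100); r=r*R.from_rotvec(u)
    return p,r
E
python3 - <<'E'
from h import *
p,r=pose(); 
p,r=splan(p,r,[.430,.3935,.295],r,14,dec=1); print(p); p,r=splan(p,r,[.432,.204,.295],tool(3.8),20,dec=1); print(p)
E
```

```text
[0.0, -0.2, -0.0] [0.0, 0.0, 0.0]
[0.1, -0.3, -0.0] [0.0, 0.0, 0.0]
[0.1, -0.5, -0.0] [0.0, 0.0, 0.0]
[0.2, -0.7, -0.0] [0.0, 0.0, 0.0]
[0.1, -0.9, -0.0] [0.0, 0.0, 0.0]
[0.2, -0.9, -0.0] [0.0, 0.0, 0.0]
[0.2, -0.8, -0.0] [0.0, 0.0, 0.0]
[0.2, -0.9, -0.0] [0.0, 0.0, 0.0]
[0.2, -0.9, -0.0] [0.0, 0.0, 0.0]
[0.2, -0.8, -0.0] [0.0, 0.0, 0.0]
[0.1, -0.7, -0.0] [0.0, 0.0, 0.0]
[0.1, -0.5, -0.0] [0.0, 0.0, 0.0]
[0.1, -0.4, -0.0] [0.0, 0.0, 0.0]
[0.0, -0.2, -0.0] [0.0, 0.0, 0.0]
[0.42960154 0.39318943 0.29486257]
[-0.2, -0.0, -0.0] [0.0, 0.0, 0.002]
[-0.5, -0.1, -0.0] [0.0, 0.0, 0.003]
[-0.7, -0.2, -0.0] [0.0, 0.0, 0.006]
[-0.9, -0.1, -0.0] [0.0, 0.0, 0.007]
[-1.2, -0.3, -0.0] [0.0, 0.0, 0.009]
[-1.2, -0.2, -0.0] [0.0, 0.0, 0.008]
[-1.1, -0.1, -0.0] [0.0, 0.0, 0.009]
[-1.2, -0.2, -0.0] [0.0, 0.0, 0.009]
[-1.2, -0.2, -0.0] [0.0, 0.0, 0.009]
[-1.1, -0.1, -0.0] [0.0, 0.0, 0.009]
[-1.2, -0.2, -0.0] [0.0, 0.0, 0.009]
[-1.2, -0.1, -0.0] [0.0, 0.0, 0.009]
[-1.2, -0.2, -0.0] [0.0, 0.0, 0.008]
[-1.1, -0.1, -0.0] [0.0, 0.0, 0.009]
[-1.2, -0.1, -0.0] [0.0, 0.0, 0.009]
[-1.2, -0.1, -0.0] [0.0, 0.0, 0.009]
[-0.9, -0.0, -0.0] [0.0, 0.0, 0.007]
[-0.7, -0.1, -0.0] [0.0, 0.0, 0.005]
[-0.5, -0.0, -0.0] [0.0, 0.0, 0.004]
[-0.2, -0.0, -0.0] [0.0, 0.0, 0.002]
[0.43220307 0.20449822 0.29492349]
```

Emit:
jog_arm(steps=[{"slide": [0,-0.2,0],"rotation": [0,0,0],"claw": 1},{"slide": [0.1,-0.3,0],"rotation": [0,0,0],"claw": 1},{"slide": [0.1,-0.5,0],"rotation": [0,0,0],"claw": 1},{"slide": [0.2,-0.7,0],"rotation": [0,0,0],"claw": 1},{"slide": [0.1,-0.9,0],"rotation": [0,0,0],"claw": 1},{"slide": [0.2,-0.9,0],"rotation": [0,0,0],"claw": 1},{"slide": [0.2,-0.8,0],"rotation": [0,0,0],"claw": 1},{"slide": [0.2,-0.9,0],"rotation": [0,0,0],"claw": 1},{"slide": [0.2,-0.9,0],"rotation": [0,0,0],"claw": 1},{"slide": [0.2,-0.8,0],"rotation": [0,0,0],"claw": 1},{"slide": [0.1,-0.7,0],"rotation": [0,0,0],"claw": 1},{"slide": [0.1,-0.5,0],"rotation": [0,0,0],"claw": 1},{"slide": [0.1,-0.4,0],"rotation": [0,0,0],"claw": 1},{"slide": [0,-0.2,0],"rotation": [0,0,0],"claw": 1},{"slide": [0,0,0],"rotation": [0,0,0],"claw": 1}])

```text
time_s: 15.62
tcp_pos: [0.4296, 0.3932, 0.2949]
ee_rot: [0.0, 0.63, 0.777, -0.0]
force: [-0.5, -0.6, -2.3]
gripper_width: 0.015
grip_force: 48.8
```

Emit:
jog_arm(steps=[{"slide": [-0.2,0,0],"rotation": [0,0,0.002],"claw": 1},{"slide": [-0.5,-0.1,0],"rotation": [0,0,0.003],"claw": 1},{"slide": [-0.7,-0.2,0],"rotation": [0,0,0.006],"claw": 1},{"slide": [-0.9,-0.1,0],"rotation": [0,0,0.007],"claw": 1},{"slide": [-1.2,-0.3,0],"rotation": [0,0,0.009],"claw": 1},{"slide": [-1.2,-0.2,0],"rotation": [0,0,0.008],"claw": 1},{"slide": [-1.1,-0.1,0],"rotation": [0,0,0.009],"claw": 1},{"slide": [-1.2,-0.2,0],"rotation": [0,0,0.009],"claw": 1},{"slide": [-1.2,-0.2,0],"rotation": [0,0,0.009],"claw": 1},{"slide": [-1.1,-0.1,0],"rotation": [0,0,0.009],"claw": 1},{"slide": [-1.2,-0.2,0],"rotation": [0,0,0.009],"claw": 1},{"slide": [-1.2,-0.1,0],"rotation": [0,0,0.009],"claw": 1},{"slide": [-1.2,-0.2,0],"rotation": [0,0,0.008],"claw": 1},{"slide": [-1.1,-0.1,0],"rotation": [0,0,0.009],"claw": 1},{"slide": [-1.2,-0.1,0],"rotation": [0,0,0.009],"claw": 1},{"slide": [-1.2,-0.1,0],"rotation": [0,0,0.009],"claw": 1},{"slide": [-0.9,0,0],"rotation": [0,0,0.007],"claw": 1},{"slide": [-0.7,-0.1,0],"rotation": [0,0,0.005],"claw": 1},{"slide": [-0.5,0,0],"rotation": [0,0,0.004],"claw": 1},{"slide": [-0.2,0,0],"rotation": [0,0,0.002],"claw": 1}])

```text
time_s: 18.12
tcp_pos: [0.4322, 0.2043, 0.295]
ee_rot: [0.0, 0.683, 0.73, 0.0]
force: [-0.1, 0.8, -2.7]
gripper_width: 0.0154
grip_force: 48.8
```

Emit:
jog_arm(steps=[{"slide": [0,0,0],"rotation": [0,0,0],"claw": 1},{"slide": [0,0,0],"rotation": [0,0,0],"claw": 1},{"slide": [0,0,0],"rotation": [0,0,0],"claw": 1},{"slide": [0,0,0],"rotation": [0,0,0],"claw": 1}])

```text
time_s: 18.62
tcp_pos: [0.4322, 0.2046, 0.295]
ee_rot: [0.0, 0.683, 0.73, 0.0]
force: [-0.6, 0.1, -2.8]
gripper_width: 0.0157
grip_force: 48.8
```

```bash
python3 - <<'E'
from h import *
np.set_printoptions(precision=4,suppress=True)
p,r=pose(); print(p,status.get_state()['joint_vel'])
th=np.radians(3.8);e=np.array([np.cos(th),np.sin(th)]);n=np.array([-e[1],e[0]])
for nm in('side','top'):
    img,w=cloud(nm); a=w.reshape(-1,3); im=img.reshape(-1,3).astype(int)
    al=(a[:,:2]-p[:2])@e; la=(a[:,:2]-p[:2])@n
    if nm=='side': save('v4.png',cv2.resize(img[130:300,260:460],None,fx=3,fy=3,interpolation=cv2.INTER_CUBIC))
    b=(np.hypot(al-.041,la)<.02)&(a[:,2]>.097)&(a[:,2]<.12); print(nm,'ball',b.sum(),np.median(a[b],0) if b.sum() else '',(np.sort(a[b,2])[-5:]))
    ro=(np.hypot(al+.041,la)<.02)&(a[:,2]>.097)&(a[:,2]<.12); print('roller',ro.sum(),np.median(a[ro],0) if ro.sum() else '')
    m=(np.abs(al)<.065)&(np.abs(la)<.033)&(a[:,2]>.08)&(a[:,2]<.1)&(im.min(1)>120)&(np.hypot(np.abs(al)-.041,la)>.017)
    if m.sum()>50:
        c=np.linalg.lstsq(np.c_[al[m],la[m],np.ones(m.sum())],a[m,2],rcond=None)[0]; print('tilt',m.sum(),np.degrees(c[:2]),c[2])
    q=(np.abs(a[:,1]-.213)<.02)&(a[:,0]>.51)&(a[:,0]<.58)&(a[:,2]>.085)&(a[:,2]<.115); t=a[q]; print('noz tip',t[np.argsort(t[:,0])[:4]])
    bt=(np.hypot(a[:,0]-.613,a[:,1]-.2165)<.034)&(a[:,2]>.15)&(a[:,2]<.17)&(im.max(1)<80); Q=a[bt][:,:2]
    if len(Q)>20: vt=np.linalg.svd(Q-Q.mean(0))[2]; print('bar',np.degrees(np.arctan2(vt[0,1],vt[0,0]))%180)
E
```

```text
[0.4322 0.2046 0.295 ] [ 0.0011  0.0007  0.0016  0.0017 -0.0005 -0.0007 -0.0004]
side ball 75 [0.4789 0.209  0.1068] [0.1107 0.1111 0.1118 0.113  0.1137]
roller 3 [0.3932 0.2117 0.1007]
tilt 820 [ 0.0313 -0.2645] 0.09159081456522596
noz tip [[0.5231 0.2095 0.1006]
 [0.5248 0.2145 0.102 ]
 [0.5262 0.208  0.1047]
 [0.5265 0.2127 0.1037]]
bar 138.4269475327257
top ball 0  []
roller 0 
noz tip [[0.5465 0.2044 0.1081]
 [0.547  0.2072 0.1054]
 [0.5488 0.2152 0.1128]
 [0.5488 0.2071 0.1112]]
bar 139.79976521830426
```

View pics/v4.png

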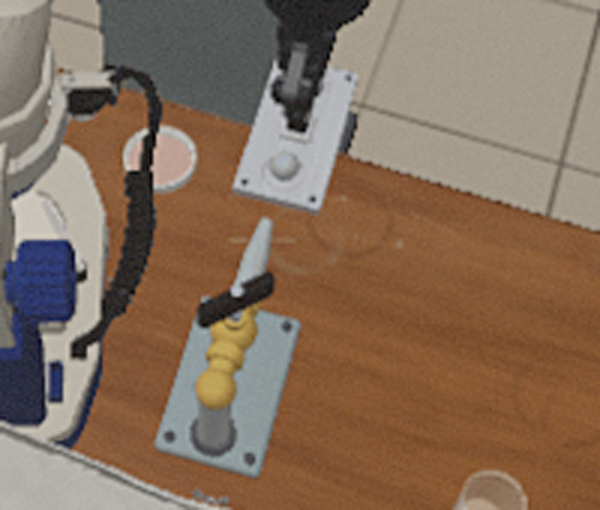

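The ball at (285,165) lies about 48 mm in front of the nozzle tip at (266,222), on its axis and at its height. The tray is level and still, and the valve is still at 45°. I'm handing in now.

```bash
python3 -c "
from workcell import order; print(order.hand_in())"
```

```text
the job is handed in; nothing more can be done
None
```

The job is handed in, verdict not shown: the valve measures about 45° (half open), and the tray is held level and still with the ball about 48 mm in front of the nozzle mouth, on its axis; the roller was mostly hidden from the cameras at the end, so I could not confirm it is still seated.

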